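# Unlock the tape-roll stand

### The arm

A 6-joint arm with a two-finger parallel gripper is mounted at the origin on a cart in front of the work surface, level with it; the furniture and walls round the work are solid. World frame = base frame: x ahead of the robot, y to its left, z up, the work surface at z = 0. Lengths are in mm, angles in rad, forces in N, time in s.
With the tool pointing down it reaches from about 275 to 750 mm from the base axis. Payload 10.2 kg.
Tool frame: the origin (TCP) lies on the front face of the gripper's body, between the roots of the fingers; the fingertips stand 73 mm ahead of it and the grasp point (between the pads) lies 54 mm ahead of it; z points along the fingers, y is the line along which they close (so a half turn about z gives the same grasp; the last joint's range is limited). The gripper opens to 85 mm and grips with 20 to 120 N. Pads are 22 mm wide; open, the fingers measure 114 mm over their backs; the gripper's body (76 mm by 85 mm) begins 54 mm behind the grasp point. The pads swing forward as they close: fully open they stand 13 mm farther back than shut.
Start: joints at [-1.453, 0.313, 1.498, -0, 1.331, -0.223], TCP at [175.464, -494.817, 303.894] pointing down, gripper open.
Joint ranges: [-2.94, 2.94], [-0.97, 2.17], [0.19, 2.56], [-1.23, 4.37], [0.02, 3.11], [-2.88, 2.88]. Speed limits (rad/s): [2.39, 2.39, 3.01, 3.14, 3.14, 3.14].

### API

Orientations are given as a unit quaternion [w, x, y, z].
In Python, from rig import * gives the robot as it stands.
- The arm moves only by the tool step_arm, never from a script. Its argument "plan" is a list of rows, each an object with "offset": the shift along the tool's x, y, z in cm, a list of three; "rot": the turn, a rotation vector about the tool's x, y, z in degrees, a list of three; "gripper": the finger opening in cm, from 0 to 8.54. In form: [{"offset": [x, y, z], "rot": [wx, wy, wz], "gripper": gripper}, ...]. A call has 1 to 12 rows; each row is the pose to reach, as a shift and turn from the pose commanded when the call began, along the tool's axes at that moment; what a row does not reach only later rows make up. A row lasts 1/10 s, in which the tool goes at most 50 mm and 8.59 degrees, less where a joint would pass 70% of its speed; a pose out of reach is approached as far as the arm can. A call with a gripper value outside its range is refused whole. The fingers move at their own pace and stop on an object; "squeeze" is the grip in N (left out, the last holds). Time passes only in rows, so rows that repeat a pose let the fingers close. It gives the time, the measured TCP pose, the force, the opening and the grip force at its end, in the units of the state.
- sense(): the state, without advancing time (a new reading comes with each control period).
- capture(name): name is "scene" or "side" or "wrist"; returns a dict with "color" (480x640x3 uint8, red, green, blue), "depth" (480x640 float32, mm along the optical axis (not along the pixel's ray), 0 where there is no reading), "vertical_fov" (degrees; the focal length in pixels is half the picture's height over the tangent of half this angle, whatever the lens; pixels are square), "cx", "cy" (the principal point, pixels), "k1" (the pictures are not rectified: a ray, as slopes to the right and down, at radius r is drawn at 1 + k1 r^2 times it, then the intrinsics apply), "rvec" (rotation vector, rad) and "tvec" (3), from world to camera coordinates, as OpenCV has them; the wrist camera has in their place "mount" (4x4, takes a point from camera to tool coordinates, whose origin is the TCP and whose axes are the flange's). Camera axes: x right, y down, z forward; pixel columns grow to the right and rows downward; lengths in mm; the calibration is good to about 2 mm. A picture is of the moment at which its call begins: read the wrist's pose just before it.
- finish_job(): hands the job in; it is judged then, once.
The state is a dict: "time_s": time; "joints": joint angles; "dq": joint speeds; "tau": joint torques, N m; "eef_pos": TCP position; "ee_rot": TCP orientation; "force": force on the tool from outside, world axes, zero at the start; "wrist_torque": the same for the moment, N m; "grip_width": opening from 0.0 (shut) to 1.0 (fully open); "grip_force": force on a finger pad.
Only numpy, scipy, OpenCV 4.12 (cv2) and the standard library are available. Lean on these libraries where they do the work, as an engineer would, in place of code of your own. Each camera call takes 0.05 s, during which the arm holds its last target. There are 200 camera calls.

### The job

Free the tape roll on its stand for a change of roll: with a fingertip, roll the big knurled collar round anticlockwise (seen from above) by two full turns, and no more than half a turn beyond that, since it must stay on its thread. Then push the upright peg of the retaining arm to swing the arm aside, anticlockwise from above, a quarter turn to its stop. Only push, gently: lift nothing, leave the roll lying on its hub, and do not disturb the tin, the stamp and the tape measure.

Things in the scene. Friction and masses are not known exactly. Their poses are not given: they have to be found in the camera images.
- roll_stand: Grey steel foot plate (235 x 116 x 8 mm) fixed to the worktop, its short side toward the robot. Origin on the worktop below the axis of the collar; the stand's own -x axis points along the closed arm to the tape roll. A 92 mm flange stands under the arm, with two small cheeks 6 mm high on top that hold the closed arm until it has been raised.
- collar_top (a point): On the collar axis, at the height of its top edge; rises with it. The collar is a dark steel disc, 98 mm across, 22 mm high, axis vertical, with 36 small upright ribs round its rim and one light radial line on its dished top. When tight it stands 45 to 67 mm above the worktop and rises 4 mm per turn, lifting the arm with it. The threaded stud in its middle ends 84 mm above the worktop.
- collar (a joint): Turn of the collar in rad: 0 when tight (starts between 0 and 0.5), growing anticlockwise seen from above, 6.28 per full turn, counted on over several turns. Two full turns are 12.57; 11.6 to 16.3 is accepted. Turning is resisted by about 0.06 N m (1.2 N at the rim); it stays where it is left.
- retainer (a joint): Swing of the flat steel retaining arm about the collar axis in rad: 0 closed over the roll, growing anticlockwise seen from above, stop at 1.6. The cheeks block it until the collar has been loosened about 1.3 turns. It stays where it is left (friction 0.06 N m, about 0.5 N at the peg).
- peg_top (a point): Centre of the top of the black upright peg near the outer end of the retaining arm, 125 mm from the collar axis: 14 mm across (17 at its foot), 31 mm high. The arm is 24 mm wide, 10 mm thick and ends 136 mm from the axis; it lies 33 to 43 mm above the worktop when locked and, with the peg, 8 mm higher after two turns. The peg top is at 74 mm when locked.
- tape_roll: Beige roll of tape, 96 mm across, 24 mm high, lying loose on a 44 mm black hub (18 mm high) of the foot plate under the arm, 108 mm from the collar axis. Its top is 32 mm above the worktop. Origin at the centre of its underside.
- hub (a point): Centre of the hub under the tape roll, at the top of the foot plate.
- tin: Bystander: round food tin, 75 mm across, 58 mm high, to the right of the stand. Origin at the centre of its underside.
- stamp: Bystander: rubber stamp with black handle standing upright, 35 x 23 x 70 mm, behind the stand. Origin at the centre of its underside.
- tape_measure: Bystander: orange tape measure, 36 x 77 x 62 mm, to the left of the stand. Origin at the centre of its underside.
Not all that is in view belongs to the job. What is shaped like the tape_roll but green or yellow is not meant.

How it is judged:
By the outcome, as a careful person would: the job done as asked, in the order asked, and still so for the second after the job is handed in, with the robot touching nothing.
It also fails if it takes over 72 s, if anything falls off the work surface, if the arm or the gripper's body presses on something with over 40 N, if the wrist force passes 120 N, or if a joint passes its speed limit or range.

## Working session

There is one attempt and no reset: what is moved stays moved. The work goes in short steps, Python scripts to look and compute and a tool call to move; the robot and the scene stay as the last step left them, time stands still between calls to the robot, and variables do not carry over. Pictures are saved under pics/ and viewed, at most 10 in all, crops included, and the job is handed in when it is done.

Besides the shell and the picture viewer there is one more tool, called by a JSON object that holds its "method" and its "body", one argument or row to a line. step_arm: Moves the arm, as the interface text tells. Its arguments: {"type":"object","properties":{"plan":{"type":"array"},"squeeze":{"type":"number"}},"required":["plan"]}

```bash
mkdir -p pics; ls
cat > h.py <<'E'
from rig import *
import numpy as np, cv2
from scipy.spatial.transform import Rotation as R
def cam(n):
    s=sense(); c=capture(n)
    f=240/np.tan(np.radians(c["vertical_fov"])/2)
    c["K"]=np.array([[f,0,c["cx"]],[0,f,c["cy"]],[0,0,1]])
    if "mount" in c:
        T=np.eye(4); q=s["ee_rot"]; T[:3,:3]=R.from_quat([q[1],q[2],q[3],q[0]]).as_matrix(); T[:3,3]=s["eef_pos"]
        T=T@np.array(c["mount"])
    else:
        T=np.eye(4); Rm=cv2.Rodrigues(np.array(c["rvec"],float))[0]; T[:3,:3]=Rm.T; T[:3,3]=-Rm.T@np.array(c["tvec"],float).ravel()
    c["T"]=T; return c
def rays(c,uv):
    uv=np.array(uv,float).reshape(-1,1,2)
    d=cv2.undistortPoints(uv,c["K"],np.array([c["k1"],0,0,0,0.])).reshape(-1,2)
    return np.c_[d,np.ones(len(d))]
def onplane(c,uv,z):
    d=rays(c,uv)@c["T"][:3,:3].T; o=c["T"][:3,3]
    return o+d*((z-o[2])/d[:,2])[:,None]
def cloud(c):
    v,u=np.mgrid[0:480,0:640]; d=rays(c,np.c_[u.ravel(),v.ravel()])*c["depth"].reshape(-1,1)
    return (d@c["T"][:3,:3].T+c["T"][:3,3]).reshape(480,640,3)
def save(c,name): cv2.imwrite("pics/"+name+".png",c["color"][:,:,::-1])
E
python3 - <<'E'
from h import *
s=sense(); print(s)
for n in("scene","side"):
    c=cam(n); save(c,n); np.savez("/tmp/"+n,**{k:c[k] for k in("color","depth","K","k1","T")})
    print(n,c["T"].round(2),c["k1"],c["K"][0,0])
E
```

```text
pics
{'time_s': 0.0, 'joints': array([-1.45345028e+00,  3.13451769e-01,  1.49845986e+00,  3.81802427e-05,
        1.33099301e+00, -2.23399146e-01]), 'dq': array([-0.00148251, -0.00070623,  0.0005513 , -0.0005464 , -0.00021274,
       -0.00069484]), 'tau': array([-9.04090411e-04, -4.12261462e+01, -2.59751791e+01, -2.30320511e-04,
        4.02334321e-03, -8.24980361e-06]), 'eef_pos': array([ 175.42467033, -494.64464655,  303.32553605]), 'ee_rot': array([-6.54084744e-04,  9.85522220e-01,  1.69545046e-01,  5.32833727e-05]), 'force': array([ 0.16290787,  0.35179493, -0.24005127]), 'wrist_torque': array([-0.04026129, -0.00352905, -0.02690592]), 'grip_force': 0.0, 'grip_width': 1.005784906399308}
scene [[-7.2000e-01 -4.4000e-01  5.4000e-01 -7.8400e+01]
 [-7.0000e-01  4.6000e-01 -5.4000e-01  6.0195e+02]
 [-1.0000e-02 -7.7000e-01 -6.4000e-01  8.1428e+02]
 [ 0.0000e+00  0.0000e+00  0.0000e+00  1.0000e+00]] -0.09094175232046718 474.79112206552577
side [[ 1.0000e+00 -3.0000e-02  1.0000e-02  5.3461e+02]
 [-2.0000e-02 -6.1000e-01  7.9000e-01 -9.5675e+02]
 [-2.0000e-02 -7.9000e-01 -6.1000e-01  8.0503e+02]
 [ 0.0000e+00  0.0000e+00  0.0000e+00  1.0000e+00]] 0.048466876233729875 552.1797496225446
```

View pics/scene.png

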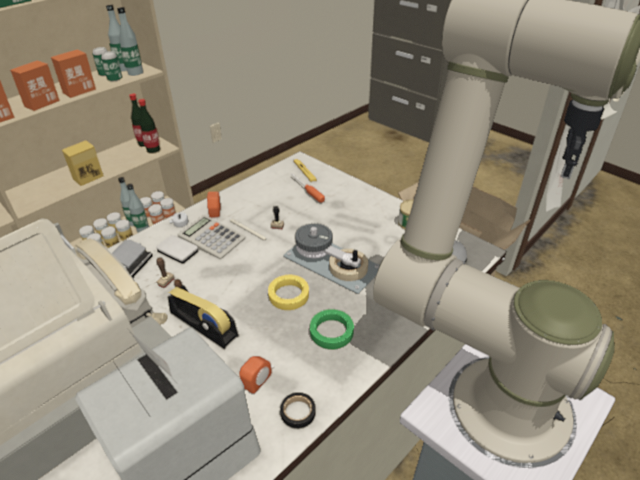

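View pics/side.png

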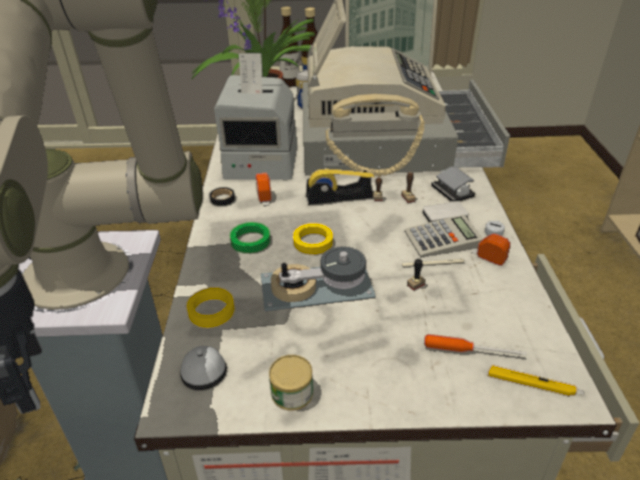

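The side view shows the collar at about (343,262), the peg near (285,268), the roll at (294,287), the tin at (291,382) and the stamp at (417,275). In the scene view the collar is at (313,240) and the peg at (350,257).

Run:
```python
from h import *
c=dict(np.load("/tmp/side.npz")); P=cloud(c); s=np.load("/tmp/scene.npz"); s=dict(s); Q=cloud(s)
print("rough",onplane(c,[[343,262],[285,266],[294,287],[291,372],[417,263]],60).round())
for nm,X in(("side",P),("scene",Q)):
    x0=onplane(c,[[343,258]],65)[0]
    m=(np.hypot(X[...,0]-x0[0],X[...,1]-x0[1])<70)&(X[...,2]>58)&(X[...,2]<72)
    p=X[m]; print(nm,len(p),p.mean(0).round(1),p.min(0).round(),p.max(0).round())
    (cx,cy),r=cv2.minEnclosingCircle(p[:,:2].astype(np.float32)); print("circ",cx,cy,r)
    m=(np.hypot(X[...,0]-x0[0]+125,X[...,1]-x0[1])<50)&(X[...,2]>55)&(X[...,2]<85)
    p=X[m]; print("peg",len(p),p.mean(0).round(1),p.min(0).round(),p.max(0).round(),np.median(p,0).round(1))
# hsv plate ring of obstacles: heights map in region
m=(P[...,2]>15)&(P[...,0]>250)&(P[...,0]<800)&(abs(P[...,1])<450)
n,l,st,ce=cv2.connectedComponentsWithStats(m.astype(np.uint8))
for i in range(1,n):
    if st[i,4]>40:
        p=P[l==i]; print(st[i],p.min(0).round(),p.max(0).round())
img=cv2.resize(c["color"][210:330,220:400,::-1],None,fx=4.4,fy=4.4,interpolation=cv2.INTER_CUBIC); cv2.imwrite("pics/crop.png",img)
```

```text
rough [[ 593.  -61.   60.]
 [ 471.  -69.   60.]
 [ 491. -135.   60.]
 [ 489. -347.   60.]
 [ 748.  -71.   60.]]
side 1096 [593.5 -65.3  63.9] [ 545. -110.   58.] [642.  -9.  72.]
circ 592.0244140625 -60.17819595336914 50.86710739135742
peg 61 [470.1 -80.6  66.8] [463. -86.  55.] [476. -72.  75.] [470.3 -81.2  68.5]
scene 766 [589.6 -53.   65.4] [ 544. -106.   58.] [640.  -8.  72.]
circ 593.8594360351562 -57.64540481567383 51.79670715332031
peg 51 [467.9 -70.9  67.6] [462. -80.  55.] [476. -65.  75.] [467.4 -70.1  69.5]
[  93    0  110  222 8521] [ 250. -168.  138.] [319.  81. 611.]
[ 303   92  111  110 8637] [511. 244.  15.] [800. 450. 228.]
[ 214   94   81  105 6087] [279. 260.  15.] [482. 450. 225.]
[314 117  13  11  48] [542. 442. 123.] [575. 450. 155.]
[404 172  10  25 154] [774. 253.  15.] [794. 282.  77.]
[208 187  27  15 160] [256. 251.  15.] [326. 324.  22.]
[230 222  40  27 545] [334.  47.  15.] [428. 151.  27.]
[293 223  40  28 557] [484.  35.  15.] [577. 138.  28.]
[418 226  10  12  43] [784.  75.  15.] [800. 120.  19.]
[ 271  246   96   54 2970] [ 440. -126.   15.] [642.  -9.  86.]
[411 259  12  25 194] [738. -84.  15.] [761. -62.  71.]
[186 287  49  36 842] [ 269. -183.   15.] [367. -84.  27.]
[424 334  38  15 405] [ 735. -269.   15.] [ 800. -235.   29.]
[ 181  345   44   40 1298] [ 288. -332.   15.] [ 364. -263.   64.]
[ 269  354   45   52 1881] [ 451. -383.   15.] [ 525. -305.   61.]
```

View pics/crop.png

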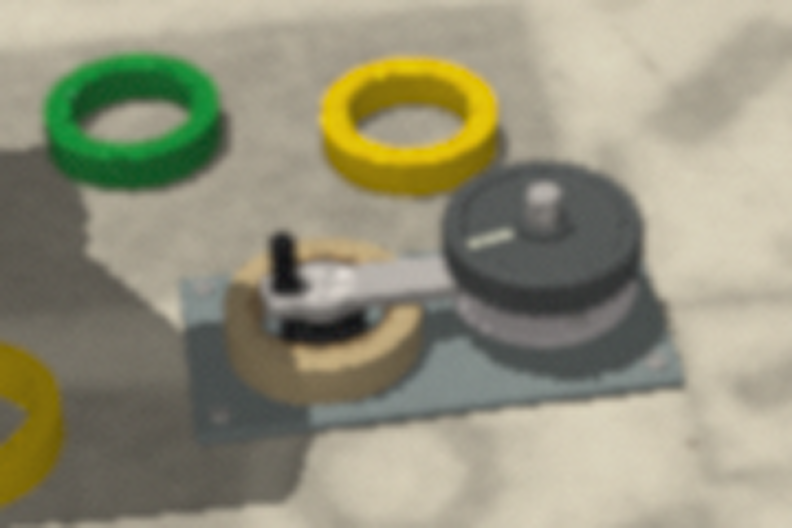

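The crop shows the arm closed over the beige roll. The collar's light line at crop (490,240) points roughly along the arm. Collar axis is about (593,-59) and the peg about (469,-75); heights agree with the given sizes. I'll move to the -y side of the collar with the gripper shut and the tool aligned to the world axes.

{"method": "step_arm", "body": {
  "plan": [
    {"offset": [50,-18.8,10],"rot": [0,0,19.5],"gripper": 0},
    {"offset": [50,-18.8,10],"rot": [0,0,19.5],"gripper": 0},
    {"offset": [50,-18.8,10],"rot": [0,0,19.5],"gripper": 0},
    {"offset": [50,-18.8,10],"rot": [0,0,19.5],"gripper": 0},
    {"offset": [50,-18.8,10],"rot": [0,0,19.5],"gripper": 0},
    {"offset": [50,-18.8,10],"rot": [0,0,19.5],"gripper": 0},
    {"offset": [50,-18.8,10],"rot": [0,0,19.5],"gripper": 0},
    {"offset": [50,-18.8,10],"rot": [0,0,19.5],"gripper": 0},
    {"offset": [50,-18.8,10],"rot": [0,0,19.5],"gripper": 0},
    {"offset": [50,-18.8,10],"rot": [0,0,19.5],"gripper": 0},
    {"offset": [50,-18.8,10],"rot": [0,0,19.5],"gripper": 0},
    {"offset": [50,-18.8,10],"rot": [0,0,19.5],"gripper": 0}
  ]
}}

```text
time_s: 1.3
eef_pos: [586.1, -146.4, 201.7]
ee_rot: [-0.001, 1.0, 0.003, -0.001]
force: [-0.2, -0.6, -1.0]
grip_width: 0.002
grip_force: 0.0
```

Run:
```python
from h import *
s=sense(); print(s["eef_pos"].round(1),s["ee_rot"].round(4),s["joints"].round(2),s["force"].round(2),s["grip_width"])
c=cam("wrist"); save(c,"w1"); print(c["T"].round(2)); P=cloud(c)
x0=np.array([593,-59]); m=(np.hypot(P[...,0]-593,P[...,1]+59)<75)&(P[...,2]>60)&(P[...,2]<74)
if m.sum()>50:
    p=P[m]; print(len(p),p.min(0).round(1),p.max(0).round(1),cv2.minEnclosingCircle(p[:,:2].astype(np.float32)))
m=(np.hypot(P[...,0]-469,P[...,1]+75)<40)&(P[...,2]>66)&(P[...,2]<85); p=P[m]; print(len(p), np.median(p,0) if len(p) else 0)
```

```text
[ 586.1 -146.4  201.7] [-1.0e-03  1.0e+00  2.8e-03 -9.0e-04] [-0.44  0.58  1.38  0.    1.19  1.13] [-0.17 -0.64 -1.  ] 0.0020797989765300056
[[ 1.0000e-02 -9.6000e-01 -2.8000e-01  6.5775e+02]
 [-1.0000e+00 -1.0000e-02  0.0000e+00 -1.4581e+02]
 [-0.0000e+00  2.8000e-01 -9.6000e-01  2.7148e+02]
 [ 0.0000e+00  0.0000e+00  0.0000e+00  1.0000e+00]]
22251 [ 545.5 -108.2   60. ] [643.6 -10.   74. ] ((594.5771484375, -58.75047302246094), 49.74797439575195)
0 0
```

View pics/w1.png

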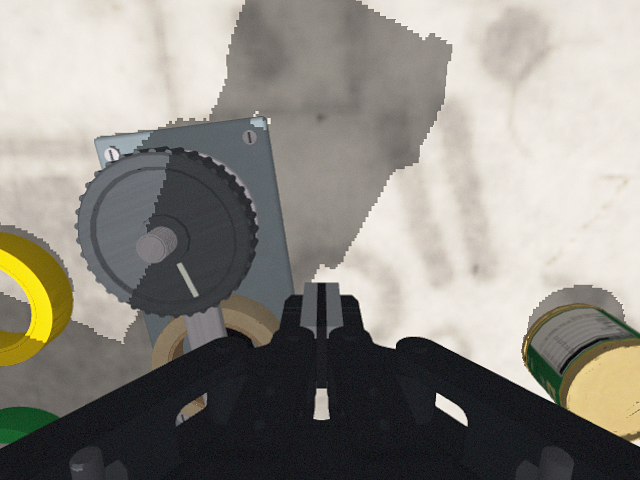

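The wrist view shows the ribbed collar centred at (155,243), matching (594.5,-59) with radius 49. Its light line runs to (195,295), about 218° in world terms. The shut fingertips are at (321,290). I'll descend beside the rim and touch it.

{"method": "step_arm", "body": {
  "plan": [
    {"offset": [0,0,3.5],"rot": [0,0,0],"gripper": 0},
    {"offset": [0,0,7],"rot": [0,0,0],"gripper": 0},
    {"offset": [0,0,7],"rot": [0,0,0],"gripper": 0},
    {"offset": [0,-1,7],"rot": [0,0,0],"gripper": 0},
    {"offset": [0,-1.7,7],"rot": [0,0,0],"gripper": 0},
    {"offset": [0,-2,7],"rot": [0,0,0],"gripper": 0},
    {"offset": [0,-2.2,7],"rot": [0,0,0],"gripper": 0},
    {"offset": [0,-2.4,7],"rot": [0,0,0],"gripper": 0}
  ]
}}

```text
time_s: 2.15
eef_pos: [584.0, -126.3, 134.6]
ee_rot: [0.0, 1.0, 0.0, 0.0]
force: [-0.6, 0.6, -0.3]
grip_width: 0.002
grip_force: 0.0
```

{"method": "step_arm", "body": {
  "plan": [
    {"offset": [0,0,0.3],"rot": [0,0,0],"gripper": 0},
    {"offset": [0,-0.2,0.3],"rot": [0,0,0],"gripper": 0},
    {"offset": [0,-0.4,0.3],"rot": [0,0,0],"gripper": 0},
    {"offset": [0,-0.4,0.3],"rot": [0,0,0],"gripper": 0}
  ]
}}

```text
time_s: 2.55
eef_pos: [583.8, -122.3, 130.8]
ee_rot: [-0.0, 1.0, 0.0, -0.0]
force: [-0.5, 0.4, -0.7]
grip_width: -0.006
grip_force: 0.0
```

{"method": "step_arm", "body": {
  "plan": [
    {"offset": [0,-0.15,0],"rot": [0,0,0],"gripper": 0},
    {"offset": [0,-0.3,0],"rot": [0,0,0],"gripper": 0},
    {"offset": [0,-0.3,0],"rot": [0,0,0],"gripper": 0}
  ]
}}

```text
time_s: 2.85
eef_pos: [583.9, -119.4, 130.9]
ee_rot: [0.0, 1.0, 0.0, -0.0]
force: [0.3, -0.2, 0.2]
grip_width: 0.003
grip_force: 0.1
```

{"method": "step_arm", "body": {
  "plan": [
    {"offset": [0,-0.15,0],"rot": [0,0,0],"gripper": 0},
    {"offset": [0,-0.25,0],"rot": [0,0,0],"gripper": 0},
    {"offset": [0,-0.25,0],"rot": [0,0,0],"gripper": 0}
  ]
}}

```text
time_s: 3.15
eef_pos: [584.0, -117.3, 131.4]
ee_rot: [0.0, 1.0, 0.0, 0.0]
force: [-1.8, -2.7, 3.5]
grip_width: 0.002
grip_force: 2.0
```

{"method": "step_arm", "body": {
  "plan": [
    {"offset": [0,-0.1,0],"rot": [0,0,0],"gripper": 0},
    {"offset": [0,-0.2,0],"rot": [0,0,0],"gripper": 0},
    {"offset": [0,-0.2,0],"rot": [0,0,0],"gripper": 0}
  ]
}}

```text
time_s: 3.45
eef_pos: [584.1, -116.2, 131.6]
ee_rot: [0.001, 1.0, 0.0, 0.001]
force: [-1.5, -8.5, 4.4]
grip_width: 0.002
grip_force: 4.4
```

Contact at y≈-117.3, and pressing gives only about 4 N per mm. Next I roll the first flat and a quarter around the rim.

{"method": "step_arm", "body": {
  "plan": [
    {"offset": [0.7,0,0],"rot": [0,0,0],"gripper": 0},
    {"offset": [1.4,0,0],"rot": [0,0,0],"gripper": 0},
    {"offset": [2.15,0,0],"rot": [0,0,0],"gripper": 0},
    {"offset": [2.97,0,0],"rot": [0,0,0],"gripper": 0},
    {"offset": [3.76,-0.23,0],"rot": [0,0,0],"gripper": 0},
    {"offset": [4.5,-0.58,0],"rot": [0,0,0],"gripper": 0},
    {"offset": [5.17,-1.05,0],"rot": [0,0,0],"gripper": 0},
    {"offset": [5.75,-1.63,0],"rot": [0,0,0],"gripper": 0},
    {"offset": [6.22,-2.3,0],"rot": [0,0,0],"gripper": 0},
    {"offset": [6.57,-3.04,0],"rot": [0,0,0],"gripper": 0},
    {"offset": [6.78,-3.83,0],"rot": [0,0,0],"gripper": 0},
    {"offset": [6.85,-4.65,0],"rot": [0,0,0],"gripper": 0}
  ]
}}

```text
time_s: 4.65
eef_pos: [652.7, -68.0, 130.9]
ee_rot: [0.0, 1.0, 0.0, 0.0]
force: [1.7, -0.4, -1.0]
grip_width: -0.001
grip_force: 1.3
```

```bash
cat >> h.py <<'E'
def line(name):
    "angle of the light radial line on the collar top, world deg, from an overhead wrist or side view"
    c=cam(name); z=68; g=c["color"].astype(float)
    a=np.radians(np.arange(0,360,1.)); best=[]
    C=np.array([594.5,-59.])
    Rm=c["T"][:3,:3]; o=c["T"][:3,3]; prof=[]
    for r in range(22,40,2):
        W=np.c_[C[0]+r*np.cos(a),C[1]+r*np.sin(a),np.full(len(a),z)]
        q=cv2.projectPoints(W,cv2.Rodrigues(Rm.T)[0],-Rm.T@o,c["K"],np.array([c["k1"],0,0,0,0.]))[0].reshape(-1,2)
        u=np.clip(q.round().astype(int),0,[639,479]); prof.append(c["color"][u[:,1],u[:,0]].astype(float).mean(1))
    p=np.median(prof,0); i=np.argsort(-p)[:8]; print(name,[(int(k),int(p[k])) for k in i],"median",np.median(p)); return c
E
python3 - <<'E'
from h import *
print(sense()["force"].round(1))
for n in("side","scene","wrist"): c=line(n)
save(c,"w2"); s=cam("side"); save(s,"s2"); P=cloud(c)
cv2.imwrite("pics/c2.png",np.hstack([cv2.resize(s["color"][210:330,250:410,::-1],(400,300)),cv2.resize(c["color"][:,:,::-1],(400,300))]))
E
```

```text
[ 1.7 -0.4 -1. ]
side [(274, 95), (275, 95), (272, 93), (273, 93), (276, 91), (271, 89), (270, 86), (277, 84)] median 53.0
scene [(274, 107), (275, 107), (276, 103), (277, 103), (273, 103), (272, 103), (229, 103), (228, 103)] median 62.666666666666664
wrist [(341, 47), (340, 44), (342, 34), (344, 34), (347, 33), (346, 33), (343, 32), (63, 32)] median 25.666666666666668
```

View pics/c2.png

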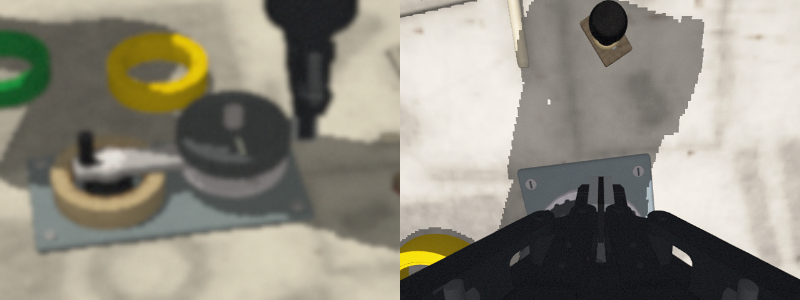

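The left half shows the collar's line moved from 218° to 274°, so it turned but lost contact partway. The fingertip is now at the far +x side with a small gap. I'll find contact on this face.

{"method": "step_arm", "body": {
  "plan": [
    {"offset": [-0.15,-0.5,0],"rot": [0,0,0],"gripper": 0},
    {"offset": [-0.3,-0.9,0],"rot": [0,0,0],"gripper": 0},
    {"offset": [-0.3,-0.9,0],"rot": [0,0,0],"gripper": 0}
  ]
}}

```text
time_s: 5.15
eef_pos: [651.1, -59.7, 132.1]
ee_rot: [0.001, 1.0, 0.0, 0.004]
force: [14.1, -0.5, -2.4]
grip_width: 0.001
grip_force: 6.6
```

{"method": "step_arm", "body": {
  "plan": [
    {"offset": [-0.15,0,0],"rot": [0,0,0],"gripper": 0},
    {"offset": [-0.2,0,0],"rot": [0,0,0],"gripper": 0},
    {"offset": [-0.2,0,0],"rot": [0,0,0],"gripper": 0}
  ]
}}

```text
time_s: 5.45
eef_pos: [650.1, -59.8, 132.4]
ee_rot: [0.001, 1.0, -0.0, 0.006]
force: [19.2, 0.4, -4.1]
grip_width: 0.001
grip_force: 9.6
```

{"method": "step_arm", "body": {
  "plan": [
    {"offset": [0.05,-0.93,0],"rot": [0,0,0],"gripper": 0},
    {"offset": [0,-1.72,0],"rot": [0,0,0],"gripper": 0},
    {"offset": [-0.19,-2.49,0],"rot": [0,0,0],"gripper": 0},
    {"offset": [-0.53,-3.2,0],"rot": [0,0,0],"gripper": 0},
    {"offset": [-0.98,-3.85,0],"rot": [0,0,0],"gripper": 0},
    {"offset": [-1.55,-4.42,0],"rot": [0,0,0],"gripper": 0},
    {"offset": [-2.19,-4.87,0],"rot": [0,0,0],"gripper": 0},
    {"offset": [-2.91,-5.21,0],"rot": [0,0,0],"gripper": 0},
    {"offset": [-3.68,-5.41,0],"rot": [0,0,0],"gripper": 0},
    {"offset": [-4.47,-5.48,0],"rot": [0,0,0],"gripper": 0},
    {"offset": [-5.35,-5.48,0],"rot": [0,0,0],"gripper": 0},
    {"offset": [-6.23,-5.48,0],"rot": [0,0,0],"gripper": 0}
  ]
}}

```text
time_s: 6.65
eef_pos: [584.5, -1.6, 131.7]
ee_rot: [-0.003, 1.0, 0.0, 0.0]
force: [-0.0, 17.5, 5.6]
grip_width: 0.002
grip_force: 10.6
```

Run:
```python
from h import *
print(sense()["force"].round(1),sense()["wrist_torque"].round(2))
for n in("side","scene"): c=line(n)
```

```text
[-0.  17.5  5.6] [ 2.81 -0.02  0.05]
side [(50, 90), (51, 90), (49, 90), (221, 90), (222, 90), (223, 89), (47, 89), (48, 89)] median 59.33333333333333
scene [(308, 121), (309, 121), (306, 121), (307, 121), (303, 118), (301, 118), (302, 118), (304, 118)] median 64.0
```

```bash
cat >> h.py <<'E'
def top(c,z=67,n=300,h=60):
    "collar top seen from above: world x up, y left, 0.4 mm per pixel"
    i,j=np.mgrid[0:n,0:n]; W=np.c_[(594.5+h-i.ravel()*2*h/n),(-59+h-j.ravel()*2*h/n),np.full(n*n,z)]
    Rm=c["T"][:3,:3]; o=c["T"][:3,3]
    q=cv2.projectPoints(W,cv2.Rodrigues(Rm.T)[0],-Rm.T@o,c["K"],np.array([c["k1"],0,0,0,0.]))[0].astype(np.float32).reshape(n,n,2)
    return cv2.remap(c["color"],q[...,0],q[...,1],cv2.INTER_LINEAR)[:,:,::-1]
E
python3 - <<'E'
from h import *
cv2.imwrite("pics/t3.png",np.clip(1.7*np.hstack([top(cam("side")),top(cam("scene"))]).astype(float),0,255))
E
```

```text
[ WARN:0@1.683] global loadsave.cpp:1063 imwrite_ Unsupported depth image for selected encoder is fallbacked to CV_8U.
```

View pics/t3.png

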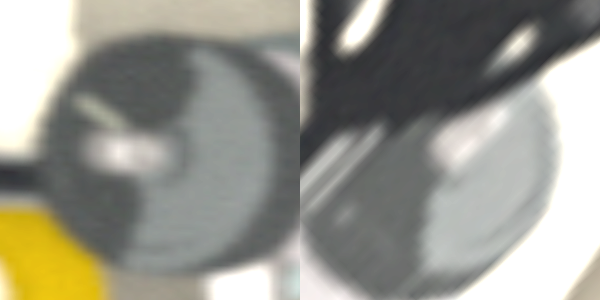

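The rectified side view shows the line from (120,125) to (75,97), about 52° world, so 194° has been turned in total and the last arc had practically no slip. I'll continue with the next quarters.

{"method": "step_arm", "body": {
  "plan": [
    {"offset": [-0.79,0.07,0],"rot": [0,0,0],"gripper": 0},
    {"offset": [-1.56,0.27,0],"rot": [0,0,0],"gripper": 0},
    {"offset": [-2.28,0.61,0],"rot": [0,0,0],"gripper": 0},
    {"offset": [-2.92,1.06,0],"rot": [0,0,0],"gripper": 0},
    {"offset": [-3.49,1.63,0],"rot": [0,0,0],"gripper": 0},
    {"offset": [-3.94,2.28,0],"rot": [0,0,0],"gripper": 0},
    {"offset": [-4.28,2.99,0],"rot": [0,0,0],"gripper": 0},
    {"offset": [-4.48,3.76,0],"rot": [0,0,0],"gripper": 0},
    {"offset": [-4.55,4.55,0],"rot": [0,0,0],"gripper": 0},
    {"offset": [-4.55,5.15,0],"rot": [0,0,0],"gripper": 0},
    {"offset": [-4.55,5.75,0],"rot": [0,0,0],"gripper": 0},
    {"offset": [-4.55,6.35,0],"rot": [0,0,0],"gripper": 0}
  ]
}}

```text
time_s: 8.05
eef_pos: [536.3, -68.0, 130.4]
ee_rot: [-0.001, 1.0, 0.0, -0.005]
force: [-15.0, 0.2, 8.2]
grip_width: 0.003
grip_force: 7.6
```

Run:
```python
from h import *
line("side"); line("scene")
```

```text
side [(166, 88), (165, 88), (164, 87), (163, 86), (169, 85), (167, 85), (168, 85), (162, 85)] median 52.0
scene [(158, 118), (159, 118), (160, 118), (156, 112), (157, 112), (161, 108), (162, 108), (163, 105)] median 63.0
```

{"method": "step_arm", "body": {
  "plan": [
    {"offset": [0.07,0.79,0],"rot": [0,0,0],"gripper": 0},
    {"offset": [0.27,1.56,0],"rot": [0,0,0],"gripper": 0},
    {"offset": [0.61,2.28,0],"rot": [0,0,0],"gripper": 0},
    {"offset": [1.06,2.92,0],"rot": [0,0,0],"gripper": 0},
    {"offset": [1.63,3.49,0],"rot": [0,0,0],"gripper": 0},
    {"offset": [2.28,3.94,0],"rot": [0,0,0],"gripper": 0},
    {"offset": [2.99,4.28,0],"rot": [0,0,0],"gripper": 0},
    {"offset": [3.76,4.48,0],"rot": [0,0,0],"gripper": 0},
    {"offset": [4.55,4.55,0],"rot": [0,0,0],"gripper": 0},
    {"offset": [5.15,4.55,0],"rot": [0,0,0],"gripper": 0},
    {"offset": [5.75,4.55,0],"rot": [0,0,0],"gripper": 0},
    {"offset": [6.35,4.55,0],"rot": [0,0,0],"gripper": 0}
  ]
}}

```text
time_s: 9.35
eef_pos: [603.2, -117.5, 131.7]
ee_rot: [0.003, 1.0, -0.0, 0.001]
force: [0.6, -18.8, -0.4]
grip_width: -0.0
grip_force: 9.0
```

Run:
```python
from h import *
line("side"); line("scene")
```

```text
side [(304, 64), (306, 64), (305, 64), (56, 63), (55, 63), (52, 63), (48, 63), (49, 63)] median 51.5
scene [(277, 116), (276, 116), (279, 116), (278, 116), (280, 114), (275, 112), (274, 112), (281, 104)] median 62.0
```

{"method": "step_arm", "body": {
  "plan": [
    {"offset": [0.79,-0.07,0],"rot": [0,0,0],"gripper": 0},
    {"offset": [1.56,-0.27,0],"rot": [0,0,0],"gripper": 0},
    {"offset": [2.28,-0.61,0],"rot": [0,0,0],"gripper": 0},
    {"offset": [2.92,-1.06,0],"rot": [0,0,0],"gripper": 0},
    {"offset": [3.49,-1.63,0],"rot": [0,0,0],"gripper": 0},
    {"offset": [3.94,-2.28,0],"rot": [0,0,0],"gripper": 0},
    {"offset": [4.28,-2.99,0],"rot": [0,0,0],"gripper": 0},
    {"offset": [4.48,-3.76,0],"rot": [0,0,0],"gripper": 0},
    {"offset": [4.52,-4.55,0],"rot": [0,0,0],"gripper": 0},
    {"offset": [4.52,-5.15,0],"rot": [0,0,0],"gripper": 0},
    {"offset": [4.52,-5.75,0],"rot": [0,0,0],"gripper": 0},
    {"offset": [4.52,-6.35,0],"rot": [0,0,0],"gripper": 0}
  ]
}}

```text
time_s: 10.65
eef_pos: [650.6, -50.4, 132.7]
ee_rot: [0.001, 1.0, -0.0, 0.005]
force: [13.9, 1.0, 0.4]
grip_width: -0.001
grip_force: 7.1
```

Run:
```python
from h import *
line("side"); line("scene")
```

```text
side [(32, 90), (33, 90), (34, 90), (35, 90), (36, 90), (224, 90), (216, 90), (217, 90)] median 54.333333333333336
scene [(232, 109), (227, 109), (226, 109), (229, 109), (224, 109), (231, 109), (230, 109), (233, 109)] median 63.333333333333336
```

{"method": "step_arm", "body": {
  "plan": [
    {"offset": [-0.07,-0.79,0],"rot": [0,0,0],"gripper": 0},
    {"offset": [-0.27,-1.56,0],"rot": [0,0,0],"gripper": 0},
    {"offset": [-0.61,-2.28,0],"rot": [0,0,0],"gripper": 0},
    {"offset": [-1.06,-2.92,0],"rot": [0,0,0],"gripper": 0},
    {"offset": [-1.63,-3.49,0],"rot": [0,0,0],"gripper": 0},
    {"offset": [-2.28,-3.94,0],"rot": [0,0,0],"gripper": 0},
    {"offset": [-2.99,-4.28,0],"rot": [0,0,0],"gripper": 0},
    {"offset": [-3.76,-4.48,0],"rot": [0,0,0],"gripper": 0},
    {"offset": [-4.55,-4.55,0],"rot": [0,0,0],"gripper": 0},
    {"offset": [-5.15,-4.55,0],"rot": [0,0,0],"gripper": 0},
    {"offset": [-5.75,-4.55,0],"rot": [0,0,0],"gripper": 0},
    {"offset": [-6.25,-4.55,0],"rot": [0,0,0],"gripper": 0}
  ]
}}

```text
time_s: 11.95
eef_pos: [585.3, -0.6, 132.3]
ee_rot: [-0.003, 1.0, 0.0, 0.001]
force: [-1.0, 24.2, 10.1]
grip_width: -0.001
grip_force: 12.4
```

{"method": "step_arm", "body": {
  "plan": [
    {"offset": [-0.79,0.07,0],"rot": [0,0,0],"gripper": 0},
    {"offset": [-1.56,0.27,0],"rot": [0,0,0],"gripper": 0},
    {"offset": [-2.28,0.61,0],"rot": [0,0,0],"gripper": 0},
    {"offset": [-2.92,1.06,0],"rot": [0,0,0],"gripper": 0},
    {"offset": [-3.49,1.63,0],"rot": [0,0,0],"gripper": 0},
    {"offset": [-3.94,2.28,0],"rot": [0,0,0],"gripper": 0},
    {"offset": [-4.28,2.99,0],"rot": [0,0,0],"gripper": 0},
    {"offset": [-4.48,3.76,0],"rot": [0,0,0],"gripper": 0},
    {"offset": [-4.55,4.55,0],"rot": [0,0,0],"gripper": 0},
    {"offset": [-4.55,5.15,0],"rot": [0,0,0],"gripper": 0},
    {"offset": [-4.55,5.75,0],"rot": [0,0,0],"gripper": 0},
    {"offset": [-4.55,6.35,0],"rot": [0,0,0],"gripper": 0}
  ]
}}

```text
time_s: 13.15
eef_pos: [536.4, -67.9, 130.5]
ee_rot: [-0.001, 1.0, 0.001, -0.006]
force: [-19.8, -1.1, 13.4]
grip_width: -0.0
grip_force: 11.0
```

Run:
```python
from h import *
line("side"); line("scene"); print(sense()["eef_pos"])
```

```text
side [(255, 93), (258, 89), (257, 89), (256, 89), (259, 88), (253, 80), (254, 80), (252, 78)] median 52.0
scene [(306, 69), (307, 69), (308, 69), (309, 69), (310, 68), (305, 68), (302, 66), (304, 65)] median 63.0
[536.63895621 -68.76080537 130.55248604]
```

The line is now at 256°, so the collar has turned about 758° (13.2 rad), which is in range. I'll back off and move to the +y side of the peg.

{"method": "step_arm", "body": {
  "plan": [
    {"offset": [-1.5,0,0],"rot": [0,0,0],"gripper": 0},
    {"offset": [-2.5,-1.5,0],"rot": [0,0,0],"gripper": 0},
    {"offset": [-4,-4,0],"rot": [0,0,0],"gripper": 0},
    {"offset": [-7,-4,0],"rot": [0,0,0],"gripper": 0},
    {"offset": [-7,-4,0],"rot": [0,0,0],"gripper": 0}
  ]
}}

```text
time_s: 13.75
eef_pos: [467.0, -27.3, 130.4]
ee_rot: [-0.001, 1.0, 0.0, -0.002]
force: [0.1, -0.2, -0.5]
grip_width: 0.0
grip_force: 0.0
```

Run:
```python
from h import *
line("side");c=cam("side"); X=cloud(c)
m=(np.hypot(X[...,0]-469,X[...,1]+80)<40)&(X[...,2]>62)&(X[...,2]<90)&(X[...,1]<-60)
p=X[m]; print("peg",len(p),p.min(0).round(1),p.max(0).round(1),np.median(p,0).round(1))
m=(np.hypot(X[...,0]-594.5,X[...,1]+59)<48)&(np.hypot(X[...,0]-594.5,X[...,1]+59)>25); print("top z",np.percentile(X[m][:,2],[50,90]))
```

```text
side [(255, 160), (258, 153), (256, 153), (257, 153), (259, 153), (260, 150), (261, 150), (262, 142)] median 87.33333333333333
peg 70 [463.5 -86.6  62.5] [476.7 -70.4  84.1] [470.3 -81.3  76.6]
top z [65.53963751 74.40141438]
```

The peg is at about (470,-78), top 82, and the collar top is at 75, so it has risen 8 mm as expected. I'll work out the push arc.

Run:
```python
import numpy as np
for f in np.r_[180,188.7:281:5.1,281,282]:
    r=np.radians(f); p=np.array([594.5,-59])+125*np.array([np.cos(r),np.sin(r)])-16.5*np.array([-np.sin(r),np.cos(r)])
    print(round(f,1),((p-[470,-28])*[.1,-.1]).round(2))
```

```text
180.0 [-0.05  1.45]
188.7 [-0.16  3.36]
193.8 [-0.08  4.48]
198.9 [0.09 5.59]
204.0 [0.36 6.68]
209.1 [0.73 7.74]
214.2 [1.18 8.76]
219.3 [1.73 9.74]
224.4 [ 2.36 10.67]
229.5 [ 3.08 11.53]
234.6 [ 3.86 12.33]
239.7 [ 4.72 13.06]
244.8 [ 5.63 13.71]
249.9 [ 6.6  14.27]
255.0 [ 7.62 14.75]
260.1 [ 8.68 15.13]
265.2 [ 9.76 15.42]
270.3 [10.87 15.61]
275.4 [11.98 15.7 ]
280.5 [13.11 15.69]
281.0 [13.22 15.69]
282.0 [13.43 15.67]
```

{"method": "step_arm", "body": {
  "plan": [
    {"offset": [-0.1,2,0],"rot": [0,0,0],"gripper": 0},
    {"offset": [-0.16,3.1,0],"rot": [0,0,0],"gripper": 0},
    {"offset": [-0.14,3.7,0],"rot": [0,0,0],"gripper": 0},
    {"offset": [-0.08,4.5,0],"rot": [0,0,0],"gripper": 0},
    {"offset": [0.09,5.6,0],"rot": [0,0,0],"gripper": 0},
    {"offset": [0.36,6.7,0],"rot": [0,0,0],"gripper": 0},
    {"offset": [0.73,7.75,0],"rot": [0,0,0],"gripper": 0},
    {"offset": [1.18,8.75,0],"rot": [0,0,0],"gripper": 0},
    {"offset": [1.73,9.75,0],"rot": [0,0,0],"gripper": 0},
    {"offset": [2.36,10.65,0],"rot": [0,0,0],"gripper": 0},
    {"offset": [3.08,11.5,0],"rot": [0,0,0],"gripper": 0},
    {"offset": [3.08,11.5,0],"rot": [0,0,0],"gripper": 0}
  ]
}}

```text
time_s: 15.05
eef_pos: [501.9, -144.3, 130.9]
ee_rot: [0.0, 1.0, -0.0, 0.0]
force: [-0.3, 0.2, 0.1]
grip_width: -0.001
grip_force: 0.0
```

Run:
```python
from h import *
c=cam("side"); X=cloud(c); w=cam("scene")
cv2.imwrite("pics/p1.png",np.hstack([cv2.resize(c["color"][200:350,220:420,::-1],(400,300)),cv2.resize(w["color"][180:330,240:440,::-1],(400,300))]))
```

```text
(no output)
```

View pics/p1.png

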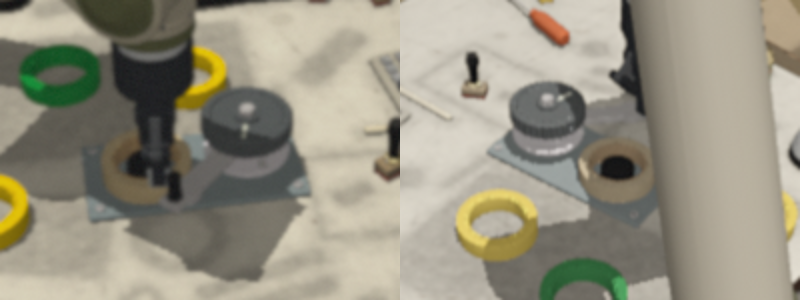

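The left half shows the peg at (173,185) ahead of the fingertip, with the arm swung about 45° and the roll still on its hub. I'll continue to the stop.

{"method": "step_arm", "body": {
  "plan": [
    {"offset": [0.78,0.8,0],"rot": [0,0,0],"gripper": 0},
    {"offset": [1.64,1.55,0],"rot": [0,0,0],"gripper": 0},
    {"offset": [2.55,2.2,0],"rot": [0,0,0],"gripper": 0},
    {"offset": [3.52,2.75,0],"rot": [0,0,0],"gripper": 0},
    {"offset": [4.54,3.25,0],"rot": [0,0,0],"gripper": 0},
    {"offset": [5.6,3.6,0],"rot": [0,0,0],"gripper": 0},
    {"offset": [6.68,3.9,0],"rot": [0,0,0],"gripper": 0},
    {"offset": [7.8,4.1,0],"rot": [0,0,0],"gripper": 0},
    {"offset": [8.9,4.2,0],"rot": [0,0,0],"gripper": 0},
    {"offset": [9.5,4.2,0],"rot": [0,0,0],"gripper": 0},
    {"offset": [9.9,4.2,0],"rot": [0,0,0],"gripper": 0},
    {"offset": [9.9,4.2,0],"rot": [0,0,0],"gripper": 0}
  ]
}}

```text
time_s: 16.35
eef_pos: [599.1, -185.3, 130.3]
ee_rot: [-0.0, 1.0, 0.0, -0.002]
force: [-8.8, -1.8, 2.7]
grip_width: -0.004
grip_force: 4.5
```

{"method": "step_arm", "body": {
  "plan": [
    {"offset": [0.15,0,0],"rot": [0,0,0],"gripper": 0},
    {"offset": [0.15,0,0],"rot": [0,0,0],"gripper": 0}
  ]
}}

```text
time_s: 16.55
eef_pos: [599.9, -185.3, 130.2]
ee_rot: [-0.0, 1.0, 0.0, -0.003]
force: [-11.9, -0.8, 2.6]
grip_width: -0.001
grip_force: 5.7
```

{"method": "step_arm", "body": {
  "plan": [
    {"offset": [-1,0,0],"rot": [0,0,0],"gripper": 0},
    {"offset": [-3,0,0],"rot": [0,0,0],"gripper": 0},
    {"offset": [-5,1,-3],"rot": [0,0,0],"gripper": 0},
    {"offset": [-10,3,-8],"rot": [0,0,0],"gripper": 0},
    {"offset": [-15,5,-12],"rot": [0,0,0],"gripper": 0},
    {"offset": [-20,5,-15],"rot": [0,0,0],"gripper": 0},
    {"offset": [-20,5,-15],"rot": [0,0,0],"gripper": 0},
    {"offset": [-20,5,-15],"rot": [0,0,0],"gripper": 0}
  ]
}}

```text
time_s: 17.35
eef_pos: [399.6, -236.2, 284.5]
ee_rot: [0.002, 1.0, -0.001, 0.002]
force: [1.5, -0.7, 0.3]
grip_width: 0.003
grip_force: 0.0
```

Run:
```python
from h import *
c=line("side"); s=cam("scene"); X=cloud(c); print(sense()["eef_pos"].round())
m=(np.hypot(X[...,0]-610,X[...,1]+183)<35)&(X[...,2]>62)&(X[...,2]<90)
p=X[m]; print("peg",len(p),p.min(0).round(1),p.max(0).round(1),np.median(p,0).round(1))
m=(X[...,2]>15)&(X[...,0]>400)&(X[...,0]<800)&(X[...,1]<0)&(X[...,1]>-400)
n,l,st,ce=cv2.connectedComponentsWithStats(m.astype(np.uint8))
for i in range(1,n):
    if st[i,4]>40: p=X[l==i]; print(st[i],p.min(0).round(),p.max(0).round())
cv2.imwrite("pics/f.png",np.hstack([cv2.resize(c["color"][200:350,220:420,::-1],(400,300)),cv2.resize(s["color"][180:330,240:440,::-1],(400,300))]))
```

```text
side [(255, 164), (256, 158), (259, 158), (257, 158), (258, 158), (261, 155), (260, 155), (262, 148)] median 90.0
[ 401. -236.  281.]
peg 76 [ 607.  -192.2   62.8] [ 618.7 -178.2   83. ] [ 612.6 -187.8   75.3]
[ 208   57   61  209 6434] [ 400. -300.  211.] [ 473. -155.  530.]
[ 320  243   47   71 2127] [ 545. -198.   24.] [642. -10.  85.]
[410 259  15  25 203] [736. -85.  15.] [767. -64.  71.]
[ 271  264   45   36 1214] [ 440. -124.   15.] [534. -24.  35.]
[424 334  37  15 408] [ 735. -268.   15.] [ 800. -235.   30.]
[ 269  354   45   52 1889] [ 451. -382.   15.] [ 525. -305.   60.]
```

View pics/f.png

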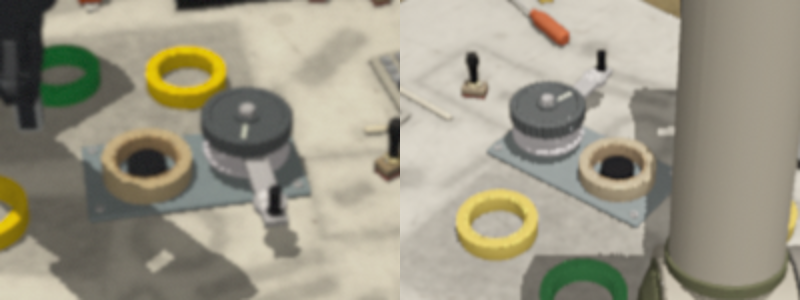

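Both views show the arm swung a quarter turn clear and against its stop (it resisted with 12 N). The roll is on its hub, the tin and stamp are where they were, and the collar line is still at about 257°. I'll hand in.

```bash
python3 -c "
from rig import *
print(finish_job())"
```

```text
the job is handed in; nothing more can be done
None
```

The job is handed in: I rolled the collar about 2.1 turns anticlockwise (13.2 rad) and pushed the retaining arm aside a quarter turn to its stop. The tape roll was still on its hub, and the tin and stamp had not moved. I kept clear of the tape measure but did not measure it.

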